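# Dry run on the dipping stand: hang the padlock, slide it over the tin, hold the head down

## Robot

A 6-joint arm with a two-finger parallel gripper is mounted at the origin on a cart in front of the work surface, level with it; the furniture and walls round the work are solid. World frame = base frame: x ahead of the robot, y to its left, z up, the work surface at z = 0. Lengths are in mm, angles in rad, forces in N, time in s.
With the tool pointing down it reaches from about 300 to 875 mm from the base axis. Payload 6.4 kg.
Tool frame: the origin (TCP) lies at the very end of the fingers, on their centre line; the grasp point (between the pads) lies pinch_z behind it (pinch_z is the distance from the TCP to the grasp point, in mm); z points along the fingers, y is the line along which they close (so a half turn about z gives the same grasp; the last joint's range is limited). The gripper opens to 85 mm and grips with 20 to 120 N. Pads are 22 mm wide; open, the fingers measure 114 mm over their backs; the gripper's body (76 mm by 85 mm) begins 54 mm behind the grasp point. The pads swing forward as they close: fully open they stand 13 mm farther back than shut.
Start: joints at [1.073, 0.181, 1.607, -0, 1.354, -0.206], TCP at [165.402, 550.711, 198.888] pointing down, gripper open.
Joint ranges: [-2.99, 2.99], [-0.89, 2.07], [0.3, 2.58], [-1.14, 4.28], [0, 2.63], [-3.12, 3.12]. Speed limits (rad/s): [2.57, 2.57, 3.01, 3.14, 3.14, 3.14].

## Interface

Orientations are given as a unit quaternion [x, y, z, w].
In Python, from station import get_obs, capture, camera_info, job_done, pinch_z gives the robot as it stands.
- The arm moves only by the tool carry_out, never from a script. Its argument "commands" is a list of rows, each a list of 7 numbers: the shift along the tool's x, y, z in cm, then the turn, a rotation vector about the tool's x, y, z in degrees, then the opening in per cent of the stroke, from 0 (shut) to 100 (fully open). In form: [[dx, dy, dz, wx, wy, wz, hand], ...]. A call has 1 to 8 rows; each row shifts and turns the commanded pose from where the row before left it, along the tool's axes as they then stand; what a row does not reach is not made up. A row lasts 1/10 s, in which the tool goes at most 50 mm and 8.59 degrees, less where a joint would pass 70% of its speed; a pose out of reach is approached as far as the arm can. A call is refused whole if a number of a shift passes 5 or a number of a turn 8.59, either way. A call with a gripper value outside its range is refused whole. The fingers move at their own pace and stop on an object; the grip force is fixed at half the most. Time passes only in rows, so rows that do not move let the fingers close. It gives the time, the measured TCP pose, the force, the opening and the grip force at its end, in the units of the state.
- get_obs(): the state, without advancing time (a new reading comes with each control period).
- capture(name): name is "side" or "top"; returns (picture, depth): 384x512x3 uint8, blue, green, red; 384x512 float32, mm along the optical axis (not along the pixel's ray), 0 where there is no reading.
- camera_info(name): a dict with "fx", "fy", "cx", "cy" (pixels), "R" (3x3) and "t" (3): a world point X has camera coordinates R X + t. Camera axes: x right, y down, z forward; pixel columns grow to the right and rows downward; lengths in mm; the calibration is good to about 2 mm. A picture is of the moment at which its call begins. camera_info takes no time and is no camera call.
- job_done(): hands the job in; it is judged then, once.
The state is a dict: "time_s": time; "joint_positions": joint angles; "joint_vel": joint speeds; "tau": joint torques, N m; "tool_pos": TCP position; "eef_rot": TCP orientation; "contact_force": force on the tool from outside, world axes, zero at the start; "moment": the same for the moment, N m; "grip_width": opening from 0.0 (shut) to 1.0 (fully open); "grasp_force": force on a finger pad.
Only numpy, scipy, OpenCV 4.12 (cv2) and the standard library are available. Lean on these libraries where they do the work, as an engineer would, in place of code of your own. Each camera call takes 0.05 s, during which the arm holds its last target. There are 200 camera calls.

## Task

Do a dry run of the padlock's soak with the tin still empty: take the carrier with the padlock off the draining rack by its orange lug, hook both its forks over the open left end of the dipping stand's rail, slide it right along the rail until the rear end of its strip is level with the red line, and let go of it. Then press the black palm knob straight down until the red pointer stands in the green band of the scale, with the padlock hanging free inside the tin, and keep it there for at least three seconds. The head springs up when released, so finish while still holding it down in the green band, and leave the other things on the bench where they are.

Things in the scene. Friction and masses are not known exactly. Their poses are not given: they have to be found in the camera images.
- carrier: Steel carrier, 0.4 kg, balanced about its lug, hangs from a bar like a hook. Origin: underside of its flat strip (rests on the rail's top edge) above the padlock. z up, y along the strip to its rear end; strip 21 wide, 5 thick, y = -20 to +100. A wire goes down at y = 0, x = -13 and turns in to x = 0, carrying a brass padlock (clipped rigid, 40 wide in y, 18 in x). Starts on the rack's bar.
- grip_lug (a point): Where to grip the carrier: centre of the upper part of its upright orange lug, 50 mm in y and 32 above the carrier's origin. The lug is 16 thick (carrier's x), 40 long (carrier's y) and stands 5 to 51 above the origin. Behind it, at y = 74 to 100, stands a dark steel counterweight 22 wide, 35 high above the origin. Same axes as the carrier.
- padlock_foot (a point): Middle of the padlock's lowest face, 129 mm below the carrier's origin. The padlock's shackle and the hook's tip reach up to 55 below the origin and lie under the bar: lift the carrier 19 to 30 mm (best 25) so that the forks clear the bar, then move it 45 mm sideways to its own -x (towards the wire's side) before lifting further; hook it on the reverse way, from the rail's -x side.
- drain_rack: Fixed draining rack: drip tray 95 x 250 with two end posts and a flat steel bar along its y, 8 thick, 22 high, top edge 150 above the bench, free length 202 between posts that are no higher than the bar. Origin under its centre, on the bench.
- dip_stand: Fixed base of the blue dipping stand; z up, origin on the bench under the tin's axis; its y runs along the rail towards the loading end. Two spring sleeves stand behind the tin (x = +85), an upright white scale with a green band 16 high at x = +85, y = -110, top 284 above the bench.
- tin: Empty rust-brown tin standing in the stand, fixed: 75 outside, 68 inside diameter, 100 high, origin under its centre; its rim is 108 above the bench.
- dip_rail: The stand's rail: flat bar on edge, 8 thick (x), 22 high, rides up and down with the head. Origin on its top edge over the tin's axis, 250 above the bench (head up); y along the bar to its open left end: bar from y = -76 to +210. The head's blue canopy covers y = -86 to +16, underside 14 and top 26 above the rail's top edge: hook on only left of it. Carrier's origin at this origin = at the mark.
- loading_place (a point): Point on the rail's top edge at y = +85, in the open part: a good place for the carrier's origin when hooking it on (parallel to the rail, same y direction); its rear end is then still on the rail.
- palm_knob: Black mushroom knob on the canopy, 40 in diameter, that moves with the head; upright.
- knob_top (a point): Centre of the knob's flat top (28 across), 50 mm to the right (-y of the rail) of the mark and 66 mm above the rail's top edge: 316 above the bench with the head up. It goes straight down with the head.
- dip_head (a joint): Downward travel of the head with rail, knob and pointer, in m: 0 = up (sprung), 0.095 = bottomed. The spring pushes back with about 4 N at the start and 13 N at 0.075 (with the carrier on). The red pointer stands in the green band from 0.067 to 0.083, middle 0.075.
- oil_can: Bystander: copper thumb oil can, 70 x 120 high, loose, origin under its centre.
- block_wood: Bystander: pine offcut 45 x 100 x 35, loose, origin under its centre.
- masking_tape: Bystander: beige roll of masking tape, 91 across, 24 high, loose, origin under its centre.
- mincer_plate: Bystander: round perforated steel plate 63 across, 8 thick, loose, origin under its centre.
- tin_grease: Bystander: red grease tin 70 across, 46 high, loose, origin under its centre.
- rear_fork (a point): Underside of the carrier's strip at its rear fork, y = +85; the front fork is at y = 0. Forks are inverted U shapes 18 long in y that straddle a bar: 11 clear between the legs (x), which reach 17 below the strip and flare to about 20 clear in the last 8.
- strip_rear_end (a point): Rear (left) end of the carrier's strip, at y = +100 of the carrier.
- red_line (a point): Near edge of the red line on the rail, at y = +100 of the rail's top edge (the line is 4 wide): the carrier's rear end belongs here.

How it is judged:
By the outcome, as a careful person would: the job done as asked, in the order asked, and still so for the second after the job is handed in, while the arm keeps its last pose, push and grip.
It also fails if it takes over 72 s, if anything falls off the work surface, if the arm or the gripper's body presses on something with over 40 N, if the wrist force passes 120 N, or if a joint passes its speed limit or range.

## Working session

There is one attempt and no reset: what is moved stays moved. The work goes in short steps, Python scripts to look and compute and a tool call to move; the robot and the scene stay as the last step left them, time stands still between calls to the robot, and variables do not carry over. Pictures are saved under pics/ and viewed, at most 10 in all, crops included, and the job is handed in when it is done.

Besides the shell and the picture viewer there is one more tool, called after "Emit:" as name(argument=value, ...) on one line, values as JSON. carry_out: Moves the arm, as the interface text tells. Its arguments: {"type":"object","properties":{"commands":{"type":"array","items":{"type":"array","items":{"type":"number"}}}},"required":["commands"]}

```bash
ls; mkdir -p pics; python3 - <<'E'
from station import *
import cv2,numpy as np
o=get_obs();print(o, pinch_z)
for n in ("side","top"):
    p,d=capture(n);cv2.imwrite(f"pics/{n}0.png",p);np.save(f"pics/{n}0.npy",d);print(n,camera_info(n))
E
```

```text
pics
{'time_s': 0.0, 'joint_positions': array([ 1.07267227e+00,  1.81555825e-01,  1.60800651e+00,  2.18074252e-06,
        1.35376884e+00, -2.06284644e-01]), 'joint_vel': array([ 0.00226584, -0.00082027,  0.00172359,  0.00151937,  0.00209008,
        0.00105971]), 'tau': array([ 7.93967865e-04, -4.44890070e+01, -3.51328611e+01, -6.02810883e-05,
        9.12238058e-03, -1.57332920e-05]), 'tool_pos': array([165.11774846, 550.15766829, 197.97659569]), 'eef_rot': array([ 1.45402603e-01,  9.89372188e-01, -8.15536635e-04, -3.00867237e-04]), 'contact_force': array([-0.3310401 , -0.19940353,  0.34364137]), 'moment': array([0.01329298, 0.03550669, 0.03226411]), 'grasp_force': 0.0, 'grip_width': 1.000642755490452} 18.700000000000003
side {'fx': 452.6442134946246, 'fy': 452.6442134946246, 'cx': 244.09907944843755, 'cy': 195.80137924751023, 'R': array([[ 0.89727009, -0.44110177, -0.01831971],
       [-0.23484485, -0.44175078, -0.86585457],
       [ 0.37383724,  0.7812077 , -0.49996024]]), 't': array([-486.573058  ,  241.85320981, 1498.92998222])}
top {'fx': 489.9765238604365, 'fy': 489.9765238604365, 'cx': 251.47218993357458, 'cy': 188.67824108542808, 'R': array([[-0.02457924, -0.99959773,  0.01415036],
       [-0.9950307 ,  0.02309588, -0.09685288],
       [ 0.0964871 , -0.01646062, -0.99519811]]), 't': array([ -78.8914718 ,  506.52861896, 1810.77020182])}
```

```bash
python3 - <<'E'
import cv2
for n in ("side","top"):
    p=cv2.imread(f"pics/{n}0.png");cv2.imwrite(f"pics/{n}0b.png",cv2.resize(p,(800,600),interpolation=cv2.INTER_CUBIC))
E
```

```text
(no output)
```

View pics/side0b.png

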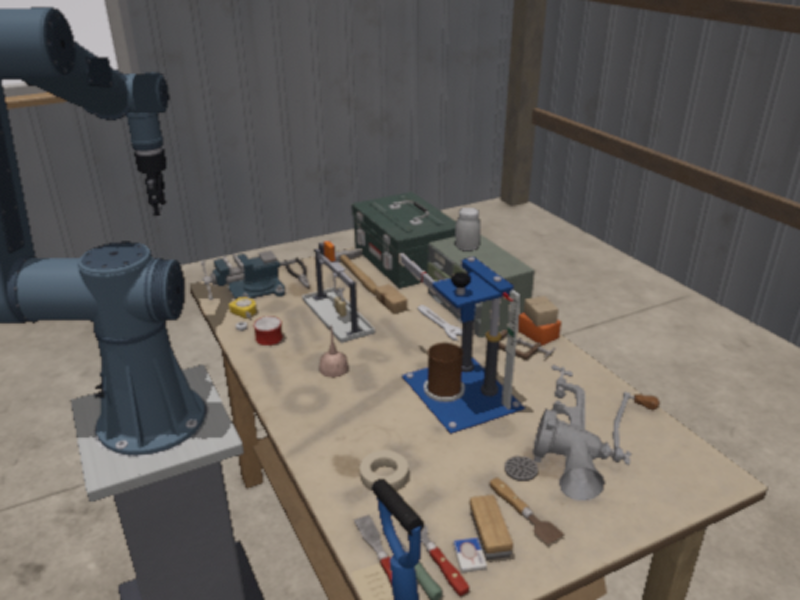

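View pics/top0b.png

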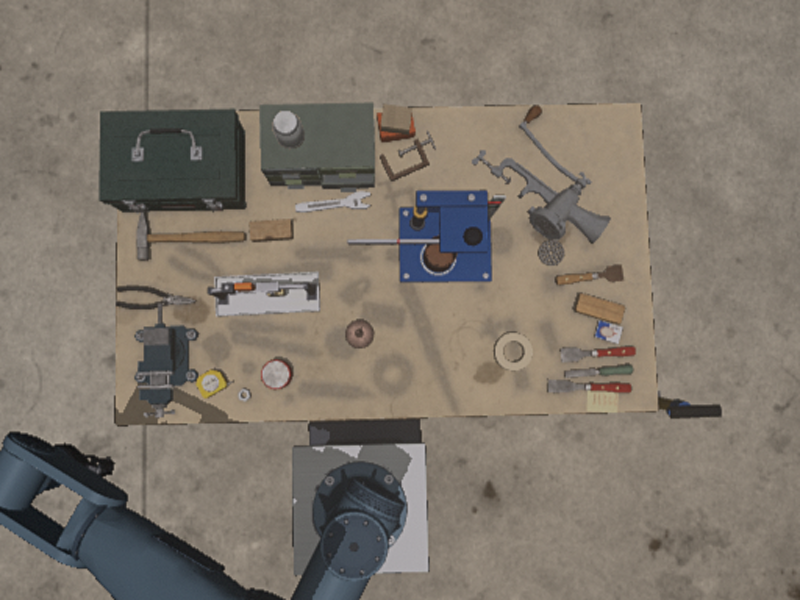

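The side view shows the rack at about (340,290) and the blue stand at about (465,330). The top view shows the rack at (265,290) with the orange lug at (243,286), the rail from (348,241) to (440,241) and the knob at (472,236). I'll enlarge both next.

```bash
python3 - <<'E'
import cv2,numpy as np
t=cv2.imread("pics/top0.png");s=cv2.imread("pics/side0.png")
a=cv2.resize(t[165:210,128:210],(800,440),interpolation=cv2.INTER_CUBIC)
cv2.imwrite("pics/c1.png",a) # scale 9.756,9.778
b=cv2.resize(t[115:187,215:321],(795,540),interpolation=cv2.INTER_CUBIC)
cv2.imwrite("pics/c2.png",b) # 7.5
E
```

```text
(no output)
```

View pics/c1.png

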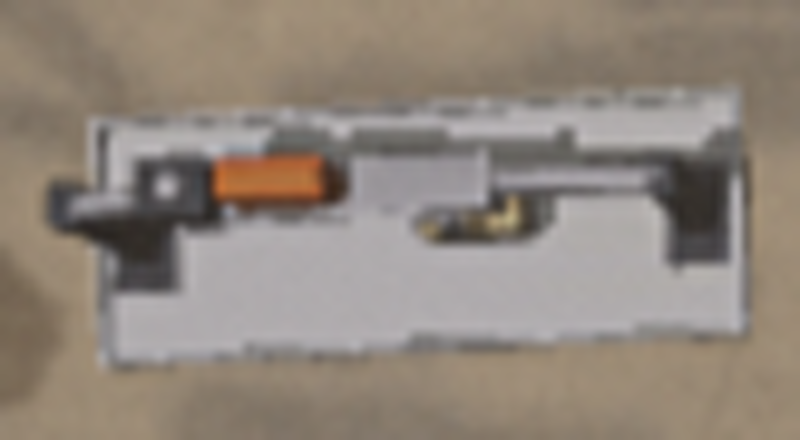

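View pics/c2.png

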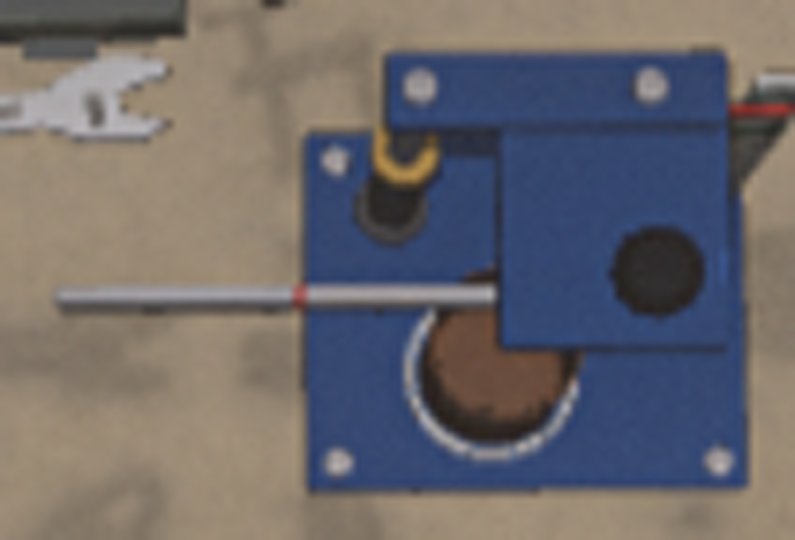

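c1 shows the lug top at about x 215–327, y 155–203, the strip's front end at x=490, and the counterweight at 137–212, so carrier +y points left in the picture. c2 shows the rail from its left end (58,298) to the canopy at (497,294), the red line at 294–307, and the knob at (657,271).

```bash
cat > h.py <<'E'
import numpy as np
from station import *
def ray(n,u,v,z):
    c=camera_info(n);R=c["R"];C=-R.T@c["t"]
    d=R.T@np.array([(u-c["cx"])/c["fx"],(v-c["cy"])/c["fy"],1]);return C+d*(z-C[2])/d[2]
def proj(n,X):
    c=camera_info(n);p=c["R"]@X+c["t"];return np.array([c["fx"]*p[0]/p[2]+c["cx"],c["fy"]*p[1]/p[2]+c["cy"]])
E
python3 - <<'E'
from h import *
np.set_printoptions(precision=1,suppress=True)
d=np.load("pics/top0.npy")
def c1(x,y,z): return ray("top",128+(x+.5)/9.756-.5,165+(y+.5)/9.778-.5,z)
def c2(x,y,z): return ray("top",215+(x+.5)/7.5-.5,115+(y+.5)/7.5-.5,z)
print("lug",[c1(*p,201) for p in [(215,158),(215,204),(327,153),(327,200)]], c1(271,179,201))
print("cw",c1(137,185,185),c1(212,185,185))
print("strip front",c1(490,178,155),"strip y edges",c1(420,152,155),c1(420,206,155))
print("bar",c1(500,178,150),c1(655,178,150))
print("tray",[c1(*p,10) for p in [(92,122),(738,90),(745,330),(103,365)]])
print("rail",c2(58,298,250),c2(495,294,250),"red",c2(294,296,250),c2(307,296,250))
print("knob",c2(657,271,316),"canopy",[c2(*p,276) for p in [(500,130),(500,347),(727,347)]])
print("base",[c2(*p,10) for p in [(307,132),(307,490),(745,488)]])
print("tin",c2(497,372,5),"ring L/R/bottom",c2(405,365,8),c2(580,400,8))
for nm,(u,v) in dict(lug=(155.5,183),rail=(240,154),knob=(302.3,150.8),canopy=(290,140)).items():
    c=camera_info("top");z=d[int(round(v)),int(round(u))];p=np.array([(u-c["cx"])/c["fx"]*z,(v-c["cy"])/c["fy"]*z,z]);print(nm,c["R"].T@(p-c["t"]))
E
```

```text
lug [array([522.5, 255.7, 201. ]), array([506.5, 255.8, 201. ]), array([523.4, 217. , 201. ]), array([507. , 217.1, 201. ])] [514.8 236.4 201. ]
cw [515.5 286.1 185. ] [514.9 259.9 185. ]
strip front [518.5 166.9 155. ] strip y edges [528.4 191.7 155. ] [509.1 191.9 155. ]
bar [519. 164. 150.] [517.8 108.7 150. ]
tray [array([560.2, 339.7,  10. ]), array([566.9,  90. ,  10. ]), array([473.7,  88.7,  10. ]), array([466. , 335.7,  10. ])]
rail [599.1   6.4 250. ] [ 596.6 -186.4  250. ] red [597.7 -97.7 250. ] [ 597.5 -103.4  250. ]
knob [ 593.8 -250.3  316. ] canopy [array([ 664.5, -188.8,  276. ]), array([ 568.9, -185.9,  276. ]), array([ 566.7, -284.5,  276. ])]
base [array([ 722.5, -111.9,   10. ]), array([ 539. , -107.3,   10. ]), array([ 534.9, -328.7,   10. ])]
tin [ 597.7 -205.5    5. ] ring L/R/bottom [ 601.9 -158.6    8. ] [ 581.9 -246.9    8. ]
lug [513.6 234.8 207. ]
rail [599.  -52.1 249. ]
knob [ 592.8 -250.2  320.2]
canopy [ 638.  -217.1  271.3]
```

Emit:
carry_out(commands=[[-4, -1.9, -0.6, 0, 0, 0, 100], [-4, -1.9, -0.6, 0, 0, 0, 100], [-4, -1.9, -0.6, 0, 0, 0, 100], [-4, -1.9, -0.6, 0, 0, 0, 100], [-4, -1.9, -0.6, 0, 0, 0, 100], [-4, -1.9, -0.6, 0, 0, 0, 100], [-4, -1.9, -0.6, 0, 0, 0, 100], [-4, -1.9, -0.6, 0, 0, 0, 100]])

```text
time_s: 0.9
tool_pos: [429.0, 311.6, 246.8]
eef_rot: [0.145, 0.989, -0.0, -0.0]
contact_force: [1.0, 0.5, 0.5]
grip_width: 0.999
grasp_force: 0.0
```

Emit:
carry_out(commands=[[0, 0, 0, 0, 0, 8, 100], [0, 0, 0, 0, 0, 8, 100], [0, 0, 0, 0, 0, 8, 100], [0, 0, 0, 0, 0, 8, 100], [0, 0, 0, 0, 0, 8, 100], [0, 0, 0, 0, 0, 8, 100], [0, 0, 0, 0, 0, 8, 100], [0, 0, 0, 0, 0, 8, 100]])

```text
time_s: 1.7
tool_pos: [427.8, 312.9, 246.4]
eef_rot: [0.65, 0.76, -0.0, -0.0]
contact_force: [0.9, 0.2, -0.5]
grip_width: 1.001
grasp_force: 0.0
```

```bash
cat >> h.py <<'E'
from scipy.spatial.transform import Rotation as Rn
def togo(x,y,z,yaw):
    "tool-axis shift (cm) and turn (deg) from the measured pose to TCP x,y,z, tool y along world +x turned by yaw (deg), pointing down"
    o=get_obs();R=Rn.from_quat(o["eef_rot"]);a=np.radians(yaw)
    T=Rn.from_matrix(np.array([[np.sin(a),np.cos(a),0],[-np.cos(a),np.sin(a),0],[0,0,-1]]).T.reshape(3,3).T)
    print("t",round(o["time_s"],2),"pos",o["tool_pos"].round(1),"F",o["contact_force"].round(1),"M",o["moment"].round(2),"grip",round(o["grip_width"],3),round(o["grasp_force"],1))
    e=np.array([x,y,z])-o["tool_pos"]
    print("togo cm now-frame",(R.inv().apply(e)/10).round(2),"final-frame",(T.inv().apply(e)/10).round(2),"deg",(R.inv()*T).as_rotvec(degrees=True).round(2),"Rz(tool)",R.as_matrix()[:,2].round(4))
E
python3 - <<'E'
from h import *
T=np.array([[0,1,0],[-1,0,0],[0,0,-1]]);print(np.linalg.det(T))
togo(515.5,236.4,225,1.7)
E
```

```text
-1.0Traceback (most recent call last):
  File "<stdin>", line 3, in <module>
  File "h.py", line 12, in togo
    T=Rn.from_matrix(np.array([[np.sin(a),np.cos(a),0],[-np.cos(a),np.sin(a),0],[0,0,-1]]).T.reshape(3,3).T)
  File "scipy/spatial/transform/_rotation.pyx", line 1143, in scipy.spatial.transform._rotation.Rotation.from_matrix
ValueError: Non-positive determinant (left-handed or null coordinate frame) in rotation matrix 0: [[ 0.02966624  0.99955986  0.        ]
 [-0.99955986  0.02966624  0.        ]
 [ 0.          0.         -1.        ]].
```

```bash
sed -i 's/^    T=.*/    T=Rn.from_matrix([[-np.sin(a),np.cos(a),0],[np.cos(a),np.sin(a),0],[0,0,-1]])/' h.py
python3 - <<'E'
from h import *
togo(515.5,236.4,225,1.7)
E
```

```text
t 1.7 pos [427.8 312.9 246.4] F [ 0.9  0.2 -0.5] M [-0.01 -0.   -0.  ] grip 1.001 0.0
togo cm now-frame [-8.92  7.47  2.13] final-frame [-7.91  8.54  2.14] deg [-0.06  0.02  7.25] Rz(tool) [-1.e-03 -4.e-04 -1.e+00]
```

Emit:
carry_out(commands=[[0, 0, 0, 0, 0, 7.25, 100], [-2, 2.1, 0.5, 0, 0, 0, 100], [-2, 2.1, 0.5, 0, 0, 0, 100], [-2, 2.1, 0.5, 0, 0, 0, 100], [-1.9, 2.2, 0.6, 0, 0, 0, 100], [0, 0, 0, 0, 0, 0, 100], [0, 0, 0, 0, 0, 0, 100]])

```text
time_s: 2.4
tool_pos: [515.6, 236.7, 225.2]
eef_rot: [0.695, 0.719, -0.001, -0.001]
contact_force: [-0.7, 0.3, -0.7]
grip_width: 0.997
grasp_force: 0.0
```

```bash
python3 - <<'E'
from h import *
import cv2
togo(515.5,236.4,163.5,1.7)
p,d=capture("side");np.save("pics/side1.npy",d)
q=proj("side",np.array([515.5,236.4,190]));print(q)
u,v=q.astype(int);x0,y0=u-50,v-38;print(x0,y0)
cv2.imwrite("pics/s1.png",cv2.resize(p[y0:y0+76,x0:x0+100],(800,608),interpolation=cv2.INTER_CUBIC)[:600])
for X in [(515.5,236.4,201),(515.5,216,201),(515.5,256,201),(518,166,152)]: print(X,(proj("side",np.array(X))-[x0,y0])*8)
E
```

```text
t 2.4 pos [515.6 236.7 225.2] F [-0.7  0.3 -0.7] M [0.02 0.05 0.06] grip 0.997 0.0
togo cm now-frame [-0.03 -0.    6.17] final-frame [-0.03 -0.01  6.17] deg [-0.1   0.    0.25] Rz(tool) [-1.8e-03 -1.0e-04 -1.0e+00]
[210.61122188 158.15534068]
160 120
(515.5, 236.4, 201) [403.64918689 284.88850204]
(515.5, 216, 201) [419.72723308 300.51947363]
(515.5, 256, 201) [388.47115065 270.13251425]
(518, 166, 152) [470.00005229 430.69563699]
```

View pics/s1.png

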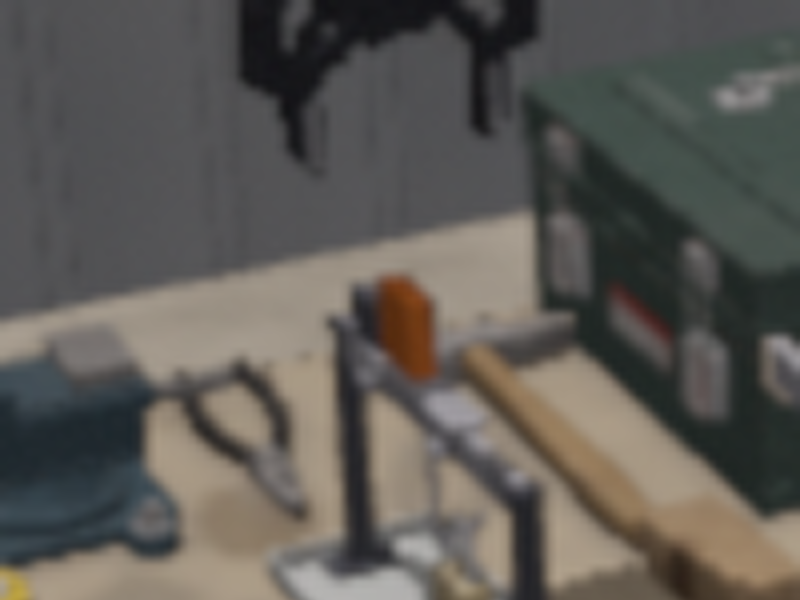

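The lug top appears at about (408,284) in the crop, against a predicted (404,285). That is good agreement, and the open fingers straddle the lug. I'll descend.

Emit:
carry_out(commands=[[0, 0, 1.5, 0, 0, 0, 100], [0, 0, 1.5, 0, 0, 0, 100], [0, 0, 1.5, 0, 0, 0, 100], [0, 0, 1.2, 0, 0, 0, 100], [0, 0, 0.4, 0, 0, 0, 100], [0, 0, 0, 0, 0, 0, 100], [0, 0, 0, 0, 0, 0, 50]])

```text
time_s: 3.15
tool_pos: [516.3, 237.2, 165.3]
eef_rot: [0.694, 0.72, 0.0, 0.0]
contact_force: [0.0, 0.7, 1.1]
grip_width: 0.858
grasp_force: 0.0
```

Emit:
carry_out(commands=[[0, 0, 0, 0, 0, 0, 30], [0, 0, 0, 0, 0, 0, 22], [0, 0, 0, 0, 0, 0, 10], [0, 0, 0, 0, 0, 0, 0], [0, 0, 0, 0, 0, 0, 0], [0, 0, 0, 0, 0, 0, 0], [0, 0, 0, 0, 0, 0, 0], [0, 0, 0, 0, 0, 0, 0]])

```text
time_s: 3.95
tool_pos: [516.2, 237.2, 165.5]
eef_rot: [0.694, 0.72, 0.0, 0.0]
contact_force: [-1.0, 0.2, 5.0]
grip_width: 0.154
grasp_force: 58.9
```

```bash
python3 - <<'E'
from h import *
togo(515.5,236.4,163.5,1.7)
E
```

```text
t 3.95 pos [516.2 237.2 165.5] F [-1.   0.2  5. ] M [-0.1   0.25 -0.01] grip 0.154 58.9
togo cm now-frame [-0.08 -0.07  0.2 ] final-frame [-0.08 -0.07  0.2 ] deg [ 0.05 -0.    0.33] Rz(tool) [ 9.e-04  1.e-04 -1.e+00]
```

Emit:
carry_out(commands=[[0, 0, -0.6, 0, 0, 0, 0], [0, 0, -0.7, 0, 0, 0, 0], [0, 0, -0.7, 0, 0, 0, 0], [0, 0, -0.5, 0, 0, 0, 0], [0, 0, 0, 0, 0, 0, 0], [0, 0, 0, 0, 0, 0, 0]])

```text
time_s: 4.55
tool_pos: [515.9, 237.2, 189.9]
eef_rot: [0.694, 0.72, 0.0, 0.0]
contact_force: [0.2, 0.0, -2.8]
grip_width: 0.151
grasp_force: 58.6
```

```bash
python3 - <<'E'
from h import *
togo(516.2,237.2,190.5,1.7)
E
```

```text
t 4.55 pos [515.9 237.2 189.9] F [ 0.2  0.  -2.8] M [ 0.02 -0.    0.04] grip 0.151 58.6
togo cm now-frame [ 0.    0.03 -0.06] final-frame [ 0.    0.03 -0.06] deg [ 0.   -0.    0.33] Rz(tool) [ 1.e-04  0.e+00 -1.e+00]
```

Emit:
carry_out(commands=[[0, -0.7, 0, 0, 0, 0, 0], [0, -1, 0, 0, 0, 0, 0], [0, -1, 0, 0, 0, 0, 0], [0, -1, 0, 0, 0, 0, 0], [0, -0.8, 0, 0, 0, 0, 0], [0, 0, 0, 0, 0, 0, 0]])

```text
time_s: 5.15
tool_pos: [469.6, 235.7, 189.9]
eef_rot: [0.694, 0.72, -0.0, -0.0]
contact_force: [0.4, -0.1, -4.2]
grip_width: 0.152
grasp_force: 58.7
```

Emit:
carry_out(commands=[[0, 0, -0.8, 0, 0, 0, 0], [0, 0, -1.5, 0, 0, 0, 0], [0, 0, -1.8, 0, 0, 0, 0], [0, 0, -1.9, 0, 0, 0, 0], [0, 0, -1.9, 0, 0, 0, 0], [0, 0, -1.4, 0, 0, 0, 0], [0, 0, -0.8, 0, 0, 0, 0], [0, 0, 0, 0, 0, 2.9, 0]])

```text
time_s: 5.95
tool_pos: [471.8, 235.7, 292.5]
eef_rot: [0.713, 0.701, 0.001, 0.001]
contact_force: [0.4, -0.4, -3.8]
grip_width: 0.148
grasp_force: 58.8
```

```bash
python3 - <<'E'
from h import *
togo(553,-67,291,-0.9)
E
```

```text
t 5.95 pos [471.8 235.7 292.5] F [ 0.4 -0.4 -3.8] M [ 0.04 -0.05  0.  ] grip 0.148 58.8
togo cm now-frame [-30.13   8.6    0.15] final-frame [-30.14   8.6    0.15] deg [ 0.14 -0.03 -0.01] Rz(tool) [ 2.5e-03  6.0e-04 -1.0e+00]
```

Emit:
carry_out(commands=[[-1.5, 0.4, 0, 0, 0, 0, 0], [-2.5, 0.7, 0, 0, 0, 0, 0], [-3, 0.8, 0, 0, 0, 0, 0], [-3, 0.8, 0, 0, 0, 0, 0], [-3, 0.8, 0, 0, 0, 0, 0], [-3, 0.8, 0, 0, 0, 0, 0], [-3, 0.8, 0, 0, 0, 0, 0], [-3, 0.8, 0, 0, 0, 0, 0]])

```text
time_s: 6.75
tool_pos: [526.6, 13.4, 290.5]
eef_rot: [0.713, 0.702, -0.0, -0.0]
contact_force: [-0.3, 0.4, -3.4]
grip_width: 0.151
grasp_force: 58.8
```

Emit:
carry_out(commands=[[-2.5, 0.8, 0, 0, 0, 0, 0], [-2.3, 0.8, 0, 0, 0, 0, 0], [-1.8, 0.6, 0, 0, 0, 0, 0], [-1, 0.5, 0, 0, 0, 0, 0], [-0.5, 0, 0, 0, 0, 0, 0], [0, 0, 0, 0, 0, 0, 0], [0, 0, 0, 0, 0, 0, 0]])

```text
time_s: 7.45
tool_pos: [552.1, -65.8, 290.9]
eef_rot: [0.712, 0.702, 0.0, -0.0]
contact_force: [0.1, -0.2, -3.9]
grip_width: 0.15
grasp_force: 58.8
```

```bash
python3 - <<'E'
from h import *
import cv2
togo(553,-67,291,-0.9)
for n in ("top","side"):
    p,d=capture(n)
    q=proj(n,np.array([585,-90,270]));u,v=q.astype(int);x0,y0=u-50,v-37;print(n,x0,y0)
    cv2.imwrite(f"pics/{n}2.png",cv2.resize(p[y0:y0+75,x0:x0+100],(800,600),interpolation=cv2.INTER_CUBIC))
E
```

```text
t 7.45 pos [552.1 -65.8 290.9] F [ 0.1 -0.2 -3.9] M [ 0.01 -0.02  0.05] grip 0.15 58.8
togo cm now-frame [-0.12  0.09 -0.02] final-frame [-0.12  0.09 -0.01] deg [-0.02 -0.04  0.07] Rz(tool) [-3.e-04  6.e-04 -1.e+00]
top 201 119
side 215 131
```

View pics/top2.png

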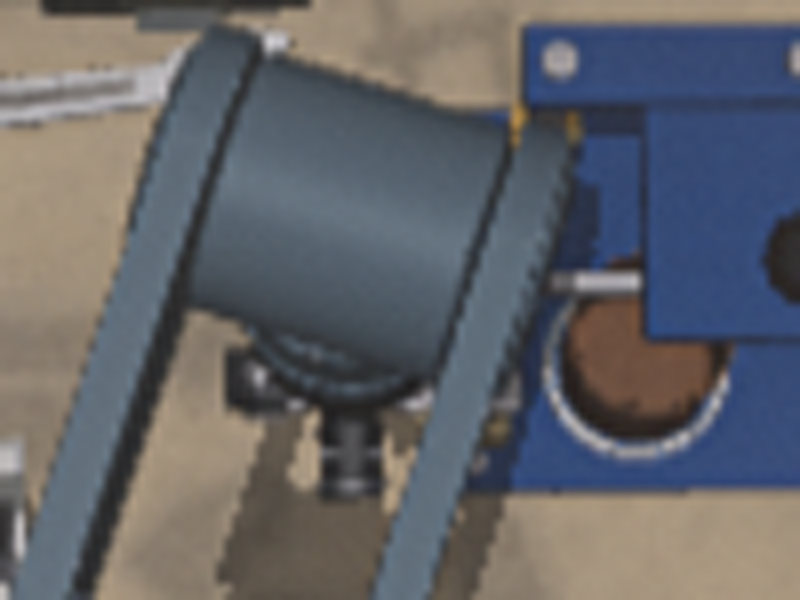

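View pics/side2.png

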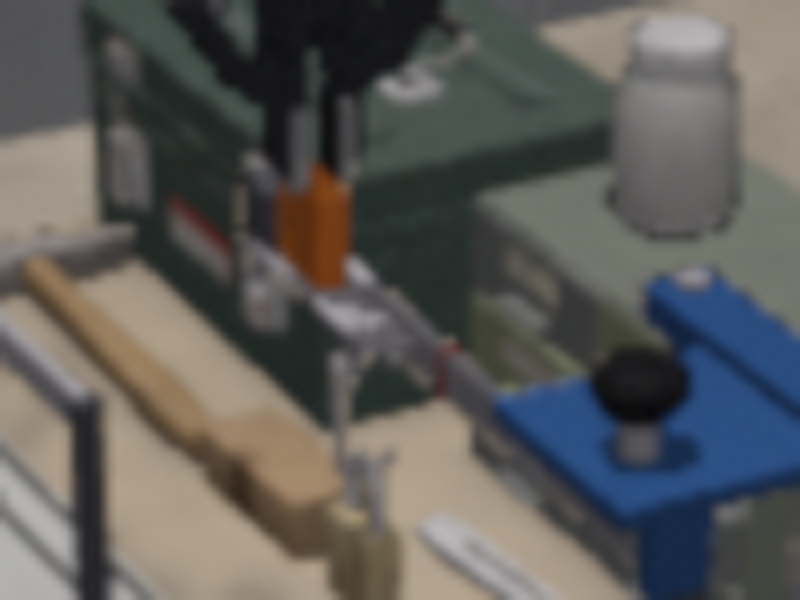

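The top view shows the carrier parallel to the rail, with the counterweight at (228–300,380) and the front end near (518,385). The side view shows it hanging level with the rail behind it. I'll check those pixels against the expected pose, then cross over.

```bash
python3 - <<'E'
from h import *
f=lambda x,y,z:ray("top",201+(x+.5)/8-.5,119+(y+.5)/8-.5,z).round(1)
print("rear end",f(228,380,310),"front",f(520,385,280),"canopy L",f(645,200,276),"rail",f(600,281,250))
togo(599,-67,291,-0.9)
E
```

```text
rear end [550.7 -16.9 310. ] front [ 550.3 -134.2  280. ] canopy L [ 625.9 -187.5  276. ] rail [ 597.2 -169.9  250. ]
t 7.55 pos [552.2 -65.8 291. ] F [ 1.2 -0.2 -4.5] M [ 0.03 -0.03  0.05] grip 0.151 58.8
togo cm now-frame [-0.06  4.68  0.  ] final-frame [-0.05  4.68  0.  ] deg [ 0.01 -0.01  0.1 ] Rz(tool) [ 1.e-04  2.e-04 -1.e+00]
```

Emit:
carry_out(commands=[[0, 0.6, 0, 0, 0, 0, 0], [0, 0.9, 0, 0, 0, 0, 0], [0, 0.9, 0, 0, 0, 0, 0], [0, 0.9, 0, 0, 0, 0, 0], [0, 0.8, 0, 0, 0, 0, 0], [0, 0.6, 0, 0, 0, 0, 0], [0, 0, 0, 0, 0, 0, 0]])

```text
time_s: 8.25
tool_pos: [600.0, -67.5, 290.5]
eef_rot: [0.712, 0.702, -0.0, -0.0]
contact_force: [-0.9, -0.2, -3.6]
grip_width: 0.149
grasp_force: 58.8
```

```bash
python3 - <<'E'
from h import *
import cv2
togo(599,-67,291,-0.9)
p,d=capture("side")
x0,y0=235,131
cv2.imwrite("pics/side3.png",cv2.resize(p[y0:y0+60,x0:x0+66],(792,720),interpolation=cv2.INTER_CUBIC)[:600])
E
```

```text
t 8.25 pos [600.  -67.5 290.5] F [-0.9 -0.2 -3.6] M [ 0.01 -0.01  0.02] grip 0.149 58.8
togo cm now-frame [ 0.05 -0.1  -0.05] final-frame [ 0.05 -0.1  -0.05] deg [-0.02 -0.01  0.04] Rz(tool) [-3.e-04  1.e-04 -1.e+00]
```

View pics/side3.png

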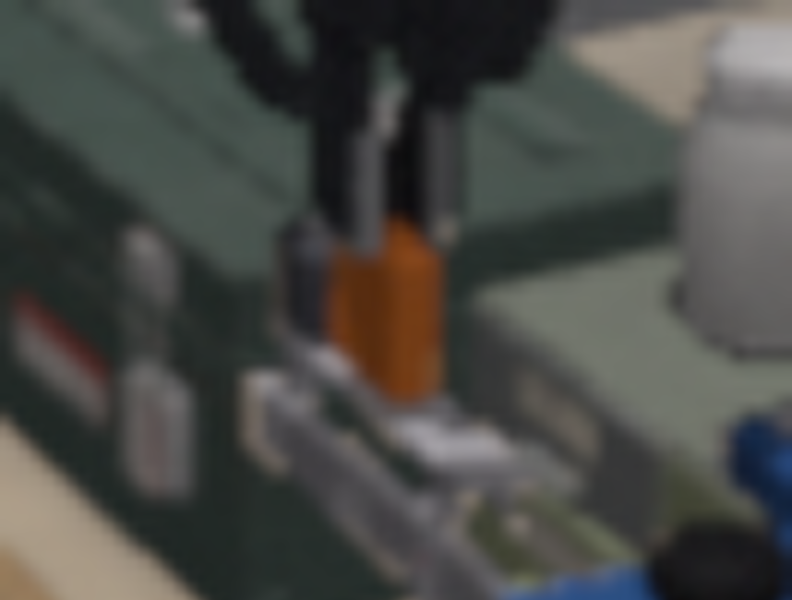

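Emit:
carry_out(commands=[[0, 0, 0.3, 0, 0, 0, 0], [0, 0, 0.3, 0, 0, 0, 0], [0, 0, 0.3, 0, 0, 0, 0], [0, 0, 0.3, 0, 0, 0, 0], [0, 0, 0, 0, 0, 0, 0]])

```text
time_s: 8.8
tool_pos: [598.9, -67.3, 278.2]
eef_rot: [0.712, 0.702, -0.0, -0.0]
contact_force: [0.4, 0.1, -4.1]
grip_width: 0.154
grasp_force: 58.8
```

Emit:
carry_out(commands=[[0, 0, 0.25, 0, 0, 0, 0], [0, 0, 0.25, 0, 0, 0, 0], [0, 0, 0.25, 0, 0, 0, 0], [0, 0, 0, 0, 0, 0, 0], [0, 0, 0, 0, 0, 0, 0]])

```text
time_s: 9.3
tool_pos: [599.3, -67.4, 271.3]
eef_rot: [0.712, 0.702, -0.0, -0.0]
contact_force: [-0.6, -0.0, -3.8]
grip_width: 0.152
grasp_force: 58.8
```

```bash
python3 - <<'E'
from h import *
togo(599,-67,265.5,-0.9)
E
```

```text
t 9.3 pos [599.3 -67.4 271.3] F [-0.6 -0.  -3.8] M [-0.   -0.02 -0.  ] grip 0.152 58.8
togo cm now-frame [ 0.04 -0.03  0.58] final-frame [ 0.04 -0.03  0.58] deg [-0.01 -0.    0.03] Rz(tool) [-2.e-04  0.e+00 -1.e+00]
```

Emit:
carry_out(commands=[[0, 0, 0.2, 0, 0, 0, 0], [0, 0, 0.2, 0, 0, 0, 0], [0, 0, 0.1, 0, 0, 0, 0], [0, 0, 0, 0, 0, 0, 0]])

```text
time_s: 9.7
tool_pos: [599.2, -67.4, 266.1]
eef_rot: [0.712, 0.702, -0.0, -0.0]
contact_force: [0.2, -0.1, -3.5]
grip_width: 0.153
grasp_force: 58.8
```

Emit:
carry_out(commands=[[0, 0, 0.1, 0, 0, 0, 0], [0, 0, 0, 0, 0, 0, 0]])

```text
time_s: 9.9
tool_pos: [599.5, -67.4, 265.6]
eef_rot: [0.712, 0.702, 0.0, 0.0]
contact_force: [0.4, 0.6, -3.2]
grip_width: 0.153
grasp_force: 58.9
```

```bash
python3 - <<'E'
from h import *
togo(599,-152,265.5,-0.9)
E
```

```text
t 9.9 pos [599.5 -67.4 265.6] F [ 0.4  0.6 -3.2] M [ 0.06 -0.02 -0.05] grip 0.153 58.9
togo cm now-frame [-8.46  0.08  0.01] final-frame [-8.46  0.09  0.01] deg [0.02 0.   0.03] Rz(tool) [ 4.e-04 -1.e-04 -1.e+00]
```

Emit:
carry_out(commands=[[0, 0, 0.1, 0, 0, 0, 0], [0, 0, 0, 0, 0, 0, 0]])

```text
time_s: 10.1
tool_pos: [599.7, -67.4, 265.5]
eef_rot: [0.712, 0.702, 0.0, 0.001]
contact_force: [-0.8, 0.8, 3.3]
grip_width: 0.153
grasp_force: 59.7
```

Emit:
carry_out(commands=[[0, 0, 0.1, 0, 0, 0, 0], [0, 0, 0, 0, 0, 0, 0]])

```text
time_s: 10.3
tool_pos: [599.8, -67.5, 264.5]
eef_rot: [0.712, 0.702, 0.0, 0.001]
contact_force: [-0.5, 1.2, 5.3]
grip_width: 0.156
grasp_force: 60.1
```

Contact is at the expected height, so the carrier is seated on the rail. I'll back off slightly and slide it.

Emit:
carry_out(commands=[[0, 0, -0.15, 0, 0, 0, 0], [-0.4, 0, 0, 0, 0, 0, 0], [-0.8, 0, 0, 0, 0, 0, 0], [-0.8, 0, 0, 0, 0, 0, 0], [-0.8, 0, 0, 0, 0, 0, 0], [-0.4, 0, 0, 0, 0, 0, 0], [0, 0, 0, 0, 0, 0, 0]])

```text
time_s: 11.0
tool_pos: [599.2, -100.6, 265.3]
eef_rot: [0.713, 0.701, 0.0, 0.001]
contact_force: [-0.4, 1.7, 4.5]
grip_width: 0.152
grasp_force: 60.0
```

```bash
python3 - <<'E'
from h import *
togo(599,-152,265.5,-0.9)
E
```

```text
t 11.0 pos [ 599.2 -100.6  265.3] F [-0.4  1.7  4.5] M [ 0.22 -0.03 -0.01] grip 0.152 60.0
togo cm now-frame [-5.14  0.06 -0.01] final-frame [-5.14  0.06 -0.02] deg [ 0.06  0.03 -0.02] Rz(tool) [ 1.e-03 -6.e-04 -1.e+00]
```

Emit:
carry_out(commands=[[0, 0, -0.05, 0, 0, 0, 0], [-0.5, 0, 0, 0, 0, 0, 0], [-0.8, 0, 0, 0, 0, 0, 0], [-0.8, 0, 0, 0, 0, 0, 0], [-0.8, 0, 0, 0, 0, 0, 0], [-0.8, 0, 0, 0, 0, 0, 0], [-0.6, 0, 0, 0, 0, 0, 0], [0, 0, 0, 0, 0, 0, 0]])

```text
time_s: 11.8
tool_pos: [598.2, -144.2, 265.4]
eef_rot: [0.713, 0.701, -0.0, 0.0]
contact_force: [-0.5, 0.6, 4.6]
grip_width: 0.154
grasp_force: 60.0
```

```bash
python3 - <<'E'
from h import *
import cv2
togo(599,-152,265.5,-0.9)
q=proj("top",np.array([599,-100,270]));x0,y0=(q-[30,22]).astype(int)
q=proj("side",np.array([599,-100,270]));x1,y1=(q-[30,22]).astype(int);print(x0,y0,x1,y1)
a=np.hstack([cv2.resize(np.median([capture(n)[0][y:y+48,x:x+40] for _ in range(5)],0).astype(np.uint8),(400,480),interpolation=cv2.INTER_CUBIC) for n,x,y in(("top",x0,y0),("side",x1,y1))])
cv2.imwrite("pics/sl.png",a)
E
```

```text
t 11.8 pos [ 598.2 -144.2  265.4] F [-0.5  0.6  4.6] M [ 0.02 -0.05  0.07] grip 0.154 60.0
togo cm now-frame [-0.78  0.1  -0.01] final-frame [-0.78  0.1  -0.01] deg [ 0.    0.08 -0.04] Rz(tool) [ 1.0e-04 -1.3e-03 -1.0e+00]
224 130 241 147
```

View pics/sl.png

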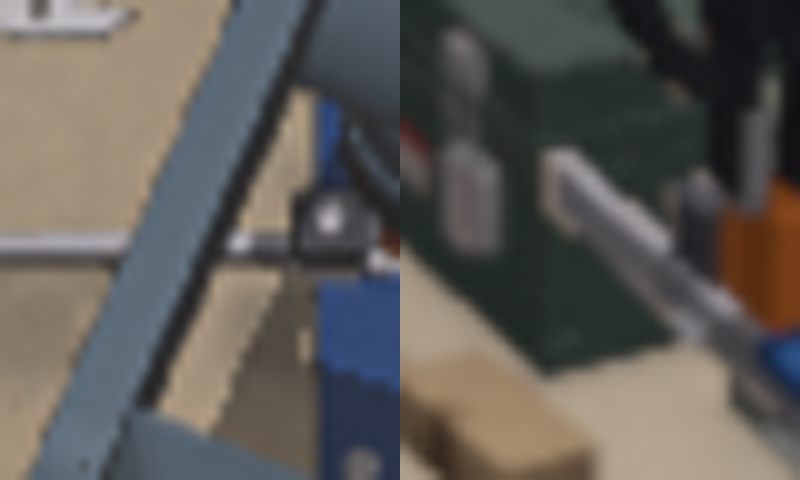

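The left half (top view) shows the counterweight's rear edge at x≈293, y≈230, and the red line is now covered. I'll get subpixel edge positions numerically for the remaining slide.

```bash
python3 - <<'E'
from h import *
import cv2
c=camera_info("top");print("C",(-c["R"].T@c["t"]).round())
t0=cv2.imread("pics/top0.png").astype(float)
for v in (153,154,155): print(v,(t0[v,248:264,2]-t0[v,248:264,1]).astype(int))
print("rail end",t0[154,216:228,0].astype(int),t0[155,216:228,0].astype(int))
print("canopy",(t0[150,276:288,2]).astype(int))
p=np.mean([capture("top")[0].astype(float) for _ in range(6)],0)
for v in range(150,157): print(v,p[v,245:262].mean(1).astype(int))
print("pixel of red near edge (-103.5)",proj("top",np.array([598,-103.5,250])),"y per px at 285", ray("top",253,153,285)-ray("top",254,153,285))
togo(599,-152,265.5,-0.9)
E
```

```text
C [ 327.  -61. 1852.]
153 [ 6  5  6  5  4  7 52 55  4  4  4  4  4  4  5  4]
154 [ 4  3  3  4  1  5 61 61  6  3  5  6  5  5  4  4]
155 [ 4  4  3  3  2  5 45 42  4  3  5  3  5  5  4  4]
rail end [116 117 116 115 116 116 127 155 156 157 155 156] [115 117 116 113 114 113 101  94  94  92  93  91]
canopy [51 51 51 53 71 45 53 52 53 51 53 52]
150 [ 81  43  52 112 142 142 139  92  48  48  78  97  93  72  69  41  36]
151 [ 56  41  74 141 145 143 139  84  45  60 129 153 149  80  72  54  42]
152 [ 45  52 117 148 144 144 142  81  50  74 125 166 160  79  72  65  86]
153 [ 42  81 159 160 122 107 105  65  52  74  89 115 103  73  74  72 119]
154 [ 54 126 167 133  99  92  92  62  68  74  75  80  72  72  71  73 129]
155 [ 48  83  96  73  62  61  62  48  48  48  48  49  45  46  50  83 155]
156 [ 79  94  93  88  88  71  71  60  49  48  49  48  47  49  68 103 155]
pixel of red near edge (-103.5) [255.52349239 153.89418189] y per px at 285 [0.07174024 3.23691799 0.        ]
t 12.6 pos [ 598.3 -142.5  265.4] F [-0.1 -4.6  3.1] M [-0.7   0.    0.02] grip 0.151 59.9
togo cm now-frame [-0.95  0.09 -0.01] final-frame [-0.95  0.09 -0.01] deg [0.01 0.01 0.03] Rz(tool) [ 1.e-04 -2.e-04 -1.e+00]
```

```bash
python3 - <<'E'
from h import *
import cv2
togo(599,-152,265.5,-0.9)
p=np.mean([capture("top")[0].astype(float) for _ in range(6)],0)
for v in (151,152,153): print(v,p[v,247:257].mean(1).astype(int))
togo(599,-152,265.5,-0.9)
s=cv2.imread("pics/top0.png").astype(int)
print([ray("top",u,v,z)[1].round(1) for u,v,z in((255.1,154,250),(222.22,154,250),(251.9,152,285))])
k=(s[140:162,292:313].sum(2)<130).astype(np.uint8);m=cv2.moments(k,True);u,v=m["m10"]/m["m00"]+292,m["m01"]/m["m00"]+140
print("knob",u,v,ray("top",u,v,305),ray("top",u,v,316),"area",m["m00"])
for v in (135,145,155): print("canopy",s[v,277:285,0],s[v,308:316,0])
E
```

```text
t 12.6 pos [ 598.3 -142.5  265.4] F [-0.1 -4.6  3.1] M [-0.7   0.    0.02] grip 0.151 59.9
togo cm now-frame [-0.95  0.09 -0.01] final-frame [-0.95  0.09 -0.01] deg [0.01 0.01 0.03] Rz(tool) [ 1.e-04 -2.e-04 -1.e+00]
151 [ 74 140 145 143 140  81  46  61 129 154]
152 [116 148 144 144 140  82  50  73 126 166]
153 [159 159 122 107 105  64  52  74  90 115]
t 12.9 pos [ 598.3 -142.5  265.5] F [ 0.7 -4.3  4.4] M [-0.66  0.01 -0.03] grip 0.152 60.0
togo cm now-frame [-0.95  0.09 -0.  ] final-frame [-0.95  0.09 -0.  ] deg [0.01 0.01 0.03] Rz(tool) [ 2.e-04 -2.e-04 -1.e+00]
[np.float64(-102.1), np.float64(6.6), np.float64(-91.0)]
knob 301.6296296296296 151.14814814814815 [ 594.32608112 -249.866595    305.        ] [ 592.42809086 -248.52210668  316.        ] area 54.0
canopy [ 69  69  68  69  77 115 110 110] [114 113 114 114  64  59  68  64]
canopy [111 110 109 108  72 112 112 110] [114 113 114 112  86 101  93 111]
canopy [ 96  94  92  90  61 114 113 112] [116 115 113 111 109 109  85 100]
```

Emit:
carry_out(commands=[[-0.3, 0, 0, 0, 0, 0, 0], [-0.4, 0, 0, 0, 0, 0, 0], [-0.3, 0, 0, 0, 0, 0, 0], [-0.15, 0, 0, 0, 0, 0, 0], [0, 0, 0, 0, 0, 0, 0], [0, 0, 0, 0, 0, 0, 0]])

```text
time_s: 13.5
tool_pos: [598.1, -151.9, 265.1]
eef_rot: [0.712, 0.702, 0.001, -0.001]
contact_force: [0.3, 3.9, 4.0]
grip_width: 0.148
grasp_force: 60.0
```

```bash
cat > m.py <<'E'
from h import *
togo(599,-152,265.5,-0.9)
p=np.mean([capture("top")[0].astype(float) for _ in range(6)],0)
for v in (151,152): print(v,p[v,249:260].mean(1).astype(int))
for v in (153,154,155): print("red",v,(p[v,249:260,2]-p[v,249:260,1]).astype(int),p[v,249:260].mean(1).astype(int))
togo(599,-152,265.5,-0.9)
print([ray("top",u,152,285)[1].round(1) for u in (254,255,256)])
E
python3 m.py
```

```text
t 13.5 pos [ 598.1 -151.9  265.1] F [0.3 3.9 4. ] M [ 0.72 -0.08 -0.01] grip 0.148 60.0
togo cm now-frame [-0.01  0.09 -0.04] final-frame [-0.01  0.09 -0.04] deg [-0.02 -0.19  0.11] Rz(tool) [-4.0e-04  3.4e-03 -1.0e+00]
151 [ 49  49 109 138 136 134  76  47  72 117 152]
152 [ 42  73 140 141 138 137  77  50  76 116 165]
red 153 [ 1  1  6  5  6 25 19  1 -1  0  2] [ 53 125 157 124 119  93  57  60  75  86 115]
red 154 [ 0  3  2  1  2 33 24  0  0  1  0] [ 74 157 119  98  97  73  52  70  75  74  80]
red 155 [ 2  1  1  1  2 25 19  1  0  1  1] [61 90 64 62 63 51 46 49 48 47 47]
t 13.8 pos [ 598.  -153.5  265.3] F [0.7 4.  4.4] M [ 0.69 -0.1   0.05] grip 0.152 60.0
togo cm now-frame [ 0.15  0.1  -0.02] final-frame [ 0.15  0.1  -0.02] deg [-0.01 -0.04  0.05] Rz(tool) [-2.e-04  6.e-04 -1.e+00]
[np.float64(-97.8), np.float64(-101.0), np.float64(-104.3)]
```

Emit:
carry_out(commands=[[-0.14, 0, 0, 0, 0, 0, 0], [0, 0, 0, 0, 0, 0, 0], [0, 0, 0, 0, 0, 0, 0], [0, 0, 0, 0, 0, 0, 0]])

```text
time_s: 14.2
tool_pos: [598.0, -155.5, 265.4]
eef_rot: [0.713, 0.702, -0.0, 0.0]
contact_force: [-0.1, 2.8, 4.3]
grip_width: 0.15
grasp_force: 60.0
```

```bash
python3 m.py
```

```text
t 14.2 pos [ 598.  -155.5  265.4] F [-0.1  2.8  4.3] M [ 0.61 -0.03  0.01] grip 0.15 60.0
togo cm now-frame [ 0.35  0.1  -0.01] final-frame [ 0.35  0.1  -0.01] deg [-0.01  0.01  0.02] Rz(tool) [-1.e-04 -1.e-04 -1.e+00]
151 [ 82  42  56 131 139 135  91  55  50  73 124]
152 [ 57  41  75 138 141 137  80  55  69  76 114]
red 153 [-1  1  2  5  6 26 30  2 -1  0  1] [ 44  56 119 107 104  92  71  56  74  74  85]
red 154 [ 0  0  3  1  2 33 36  4  0  0  0] [ 43  80 157 101  90  75  71  55  75  73  74]
red 155 [ 0  0  1  1  2 25 25  2  0  0  1] [42 63 90 65 62 54 56 47 50 47 47]
t 14.5 pos [ 598.  -155.4  265.4] F [-0.3  3.8  4.3] M [ 0.57 -0.03  0.04] grip 0.154 60.0
togo cm now-frame [ 0.35  0.1  -0.01] final-frame [ 0.35  0.1  -0.01] deg [-0.    0.01  0.03] Rz(tool) [-0.e+00 -2.e-04 -1.e+00]
[np.float64(-97.8), np.float64(-101.0), np.float64(-104.3)]
```

Emit:
carry_out(commands=[[0, 0, 0, 0, 0, 0, 25], [0, 0, 0, 0, 0, 0, 35], [0, 0, 0, 0, 0, 0, 50], [0, 0, 0, 0, 0, 0, 50], [0, 0, 0, 0, 0, 0, 50]])

```text
time_s: 15.0
tool_pos: [597.9, -155.5, 265.2]
eef_rot: [0.713, 0.702, -0.0, -0.0]
contact_force: [0.3, 0.5, 0.3]
grip_width: 0.501
grasp_force: 0.0
```

```bash
python3 m.py
```

```text
t 15.0 pos [ 597.9 -155.5  265.2] F [0.3 0.5 0.3] M [-0.02 -0.02  0.02] grip 0.501 0.0
togo cm now-frame [ 0.35  0.1  -0.03] final-frame [ 0.35  0.1  -0.03] deg [-0.02  0.01  0.02] Rz(tool) [-3.e-04 -1.e-04 -1.e+00]
151 [ 82  42  58 132 138 134  90  52  50  73 122]
152 [ 56  43  86 139 140 137  79  53  68  77 115]
red 153 [ 0  0  2  5  6 26 30  2  0  0  0] [ 44  58 128 107 103  92  72  59  75  74  84]
red 154 [ 0  0  2  1  3 34 35  3  0  0  0] [ 42  80 158 100  90  74  72  62  75  76  75]
red 155 [ 0  1  1  1  2 25 24  2  0  1  1] [42 64 90 65 62 57 55 48 51 49 49]
t 15.3 pos [ 598.  -155.3  265.4] F [ 0.1 -0.4 -0.4] M [-0.03  0.01  0.02] grip 0.5 0.0
togo cm now-frame [ 0.33  0.09 -0.01] final-frame [ 0.33  0.09 -0.01] deg [0.   0.   0.04] Rz(tool) [ 1.e-04 -1.e-04 -1.e+00]
[np.float64(-97.8), np.float64(-101.0), np.float64(-104.3)]
```

Emit:
carry_out(commands=[[0, 0, -0.6, 0, 0, 0, 50], [0, 0, -1.2, 0, 0, 0, 50], [0, 0, -1.8, 0, 0, 0, 50], [0, 0, -2, 0, 0, 0, 50], [0, 0, -2, 0, 0, 0, 50], [0, 0, -2, 0, 0, 0, 50], [0, 0, -1.4, 0, 0, 0, 20], [0, 0, 0, 0, 0, 0, 0]])

```text
time_s: 16.1
tool_pos: [599.0, -155.7, 378.9]
eef_rot: [0.712, 0.702, 0.001, 0.003]
contact_force: [1.1, 0.2, 0.1]
grip_width: 0.169
grasp_force: 0.0
```

Emit:
carry_out(commands=[[-1.5, 0, 0, 0, 0, 0, 0], [-2.5, 0, 0, 0, 0, 0, 0], [-2.5, 0, 0, 0, 0, 0, 0], [-2, 0, 0, 0, 0, 0, 0], [-1, 0, 0, 0, 0, 0, 0], [0, 0, 0, 0, 0, 0, 0], [0, 0, 0, 0, 0, 0, 0]])

```text
time_s: 16.8
tool_pos: [596.5, -250.0, 375.0]
eef_rot: [0.713, 0.702, 0.0, -0.0]
contact_force: [-0.1, 1.1, 0.0]
grip_width: -0.002
grasp_force: 0.0
```

```bash
python3 m.py; python3 - <<'E'
from h import *
import cv2
togo(596,-252.5,316,-0.9)
x0,y0=(proj("top",np.array([597,-130,270]))-[26,20]).astype(int)
x1,y1=(proj("side",np.array([597,-200,260]))-[38,40]).astype(int);print(x0,y0,x1,y1)
P=[capture(n)[0] for n in("top","side")]
cv2.imwrite("pics/fin.png",np.hstack([cv2.resize(p[y:y+75,x:x+50],(400,600),interpolation=cv2.INTER_CUBIC) if i==0 else cv2.resize(p[y:y+100,x:x+66],(396,600),interpolation=cv2.INTER_CUBIC) for i,(p,x,y) in enumerate(((P[0],x0,y0),(P[1],x1,y1)))]))
E
```

```text
t 16.8 pos [ 596.5 -250.   375. ] F [-0.1  1.1  0. ] M [ 0.02  0.   -0.02] grip -0.002 0.0
togo cm now-frame [ 9.8   0.1  10.96] final-frame [ 9.81  0.1  10.95] deg [-0.03 -0.05  0.02] Rz(tool) [-5.e-04  8.e-04 -1.e+00]
151 [140 140 137 134 134 134  90  58  70  79 122]
152 [142 142 140 137 138 135  87  63  74  78 116]
red 153 [ 5  6  5  4  7 53 62  8 -1  0  1] [159 153 153 152 152 128 111  67  75  75  87]
red 154 [ 3  2  2  2  4 64 69 11 -1  1  0] [165 164 164 164 161 128 121  69  75  77  77]
red 155 [ 2  2  1  1  2 45 48  5  0  2  2] [94 92 93 95 93 79 81 53 51 53 53]
t 17.1 pos [ 596.8 -249.5  375.7] F [ 0.  -0.4  0.3] M [-0.01 -0.02  0.01] grip -0.002 0.0
togo cm now-frame [ 9.76  0.08 11.02] final-frame [ 9.76  0.07 11.02] deg [0.02 0.01 0.09] Rz(tool) [ 4.e-04 -2.e-04 -1.e+00]
[np.float64(-97.8), np.float64(-101.0), np.float64(-104.3)]
t 17.1 pos [ 596.8 -249.5  375.7] F [ 0.  -0.4  0.3] M [-0.01 -0.02  0.01] grip -0.002 0.0
togo cm now-frame [-0.3  -0.07  5.97] final-frame [-0.3  -0.07  5.97] deg [0.02 0.01 0.09] Rz(tool) [ 4.e-04 -2.e-04 -1.e+00]
237 132 247 144
```

View pics/fin.png

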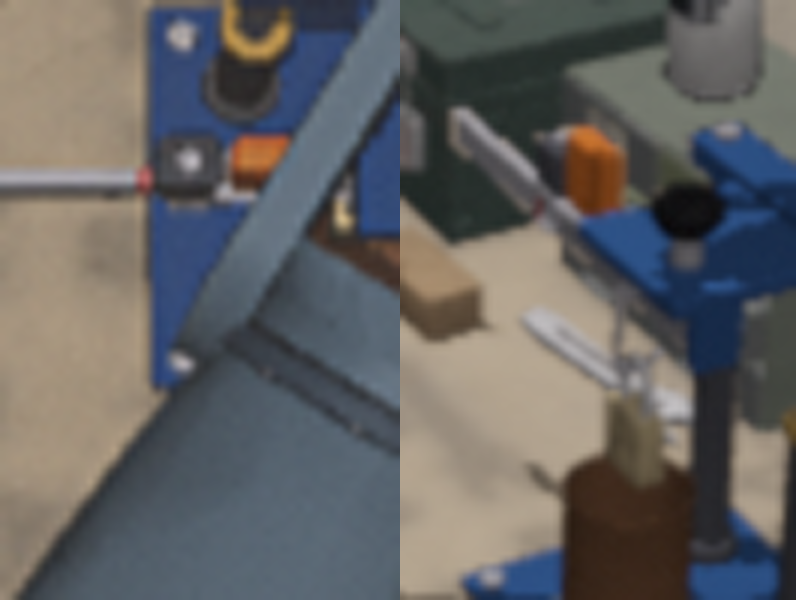

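The final view shows the strip's rear end touching the red line (left half, x≈150, y≈180), the padlock over the tin, and the carrier free. Next I press the knob.

Emit:
carry_out(commands=[[-0.25, 0, 1, 0, 0, 0, 0], [0, 0, 1.5, 0, 0, 0, 0], [0, 0, 1.5, 0, 0, 0, 0], [0, 0, 1, 0, 0, 0, 0], [0, 0, 0.5, 0, 0, 0, 0], [0, 0, 0.2, 0, 0, 0, 0], [0, 0, 0.2, 0, 0, 0, 0], [0, 0, 0.2, 0, 0, 0, 0]])

```text
time_s: 18.0
tool_pos: [596.8, -253.0, 315.0]
eef_rot: [0.712, 0.702, 0.0, 0.001]
contact_force: [-1.1, 0.8, 0.2]
grip_width: -0.003
grasp_force: 0.0
```

Emit:
carry_out(commands=[[0, 0, 0.2, 0, 0, 0, 0], [0, 0, 0.3, 0, 0, 0, 0], [0, 0, 0.3, 0, 0, 0, 0], [0, 0, 0.3, 0, 0, 0, 0], [0, 0, 0.3, 0, 0, 0, 0], [0, 0, 0, 0, 0, 0, 0]])

```text
time_s: 18.6
tool_pos: [596.3, -252.6, 299.6]
eef_rot: [0.712, 0.702, -0.0, -0.001]
contact_force: [-0.7, -0.9, -0.5]
grip_width: 0.007
grasp_force: 0.0
```

```bash
python3 - <<'E'
from h import *
togo(596,-252.5,241,-0.9)
E
```

```text
t 18.6 pos [ 596.3 -252.6  299.6] F [-0.7 -0.9 -0.5] M [0.01 0.02 0.05] grip 0.007 0.0
togo cm now-frame [ 0.01 -0.02  5.86] final-frame [ 0.01 -0.03  5.86] deg [-0.05 -0.04  0.03] Rz(tool) [-9.e-04  6.e-04 -1.e+00]
```

```bash
python3 - <<'E'
from h import *
import cv2
c=camera_info("side")
p,d=capture("side");s=cv2.imread("pics/side0.png")
togo(596,-252.5,241,-0.9)
for z in(316,300): print("knob top proj",z,proj("side",np.array([596,-252.5,z])).round(1))
print("TCP proj",proj("side",get_obs()["tool_pos"]).round(1))
# canopy vertical shift by template match
T=s[168:200,268:330]
for im,nm in((s,"0"),(p,"now")):
    r=cv2.matchTemplate(im[150:230,260:340],s[184:200,278:300],cv2.TM_CCOEFF_NORMED);print(nm,cv2.minMaxLoc(r))
def char(im):
    for v in range(160,192):
        print(v,"".join("B" if b>g+20 and b>r+20 else "#" if int(b)+g+r<120 else "+" if int(b)+g+r<210 else "." for b,g,r in im[v,275:330].astype(int)))
print("before");char(s);print("now");char(p)
print(d[160:186:2,290:302].astype(int))
E
```

```text
t 18.65 pos [ 596.4 -252.7  300. ] F [ 0.1  0.1 -0.4] M [ 0.01 -0.01 -0.02] grip -0.0 0.0
togo cm now-frame [ 0.02 -0.04  5.9 ] final-frame [ 0.02 -0.04  5.9 ] deg [-0.03 -0.02  0.03] Rz(tool) [-5.e-04  3.e-04 -1.e+00]
knob top proj 316 [295.  175.9]
knob top proj 300 [294.8 180.5]
TCP proj [295.  180.5]
0 (-0.7015858888626099, 0.9999995827674866, (47, 10), (18, 34))
now (-0.7377873063087463, 0.9323310852050781, (48, 11), (18, 34))
before
160 ++++.................+.................................
161 +++++..................................................
162 ++++.++................................................
163 +++...++...............................................
164 +++....................................................
165 ++++.....+...................B.........................
166 +++++.....+..........BBBB...BBB........................
167 ++++++....+++........BBBBBBBBBBB.......................
168 ......++..++++.......BBBBBBBBBBBBB.....................
169 ........+++++++......BBBBBBBBBBBBBB....................
170 ++.......++++++++....BBBBBBBBBBBBBBBB................
[... 3306 characters left out ...]
 1345]
 [1794 1345 1342 1332 1338 1333 1334 1335 1334 1336 1341 1345]
 [1785 1351 1345 1337 1338 1336 1337 1337 1338 1337 1348 1347]
 [1769 1777 1347 1337 1343 1341 1344 1340 1343 1344 1352 1480]
 [1778 1773 1759 1352 1352 1350 1342 1345 1345 1345 1472 1462]
 [1783 1775 1764 1760 1745 1750 1737 1490 1482 1478 1476 1474]
 [1797 1776 1372 1370 1377 1375 1368 1368 1373 1499 1478 1475]
 [1362 1363 1360 1357 1353 1361 1358 1363 1361 1359 1363 1448]
 [1360 1357 1355 1356 1349 1351 1353 1352 1356 1354 1355 1365]
 [1360 1359 1356 1353 1355 1351 1352 1348 1350 1352 1356 1364]
 [1409 1363 1360 1351 1359 1351 1353 1351 1355 1363 1411 1410]
 [1398 1401 1397 1374 1372 1369 1373 1374 1396 1400 1398 1395]]
```

```bash
python3 - <<'E'
from h import *
c=camera_info("side")
p,d=capture("side");d=d if d.ndim==2 else d
def W(u,v): 
    z=d[v,u];return (c["R"].T@(np.array([(u-c["cx"])/c["fx"]*z,(v-c["cy"])/c["fy"]*z,z])-c["t"])).round(1)
for u in (294,296,298,300):
    for v in (166,168,170,171,172,173,174,176,178): print(u,v,W(u,v),d[v,u].astype(int),p[v,u])
print(get_obs()["tool_pos"])
E
```

```text
294 166 [ 587.2 -258.2  353.7] 1339 [35 32 31]
294 168 [ 587.3 -258.5  347.2] 1342 [37 33 34]
294 170 [ 590.5 -254.   337.8] 1352 [61 61 61]
294 171 [781.1  42.9 156.1] 1746 [73 80 80]
294 172 [781.2  42.7 151.8] 1748 [67 79 78]
294 173 [781.2  42.3 147.7] 1750 [56 71 68]
294 174 [ 598.6 -242.3  317.1] 1374 [35 44 42]
294 176 [ 586.6 -261.4  322. ] 1353 [18 15 17]
294 178 [ 584.7 -264.8  317.3] 1351 [19 18 16]
296 166 [ 590.2 -264.4  355.7] 1335 [85 83 83]
296 168 [ 588.9 -266.8  350.5] 1335 [85 83 83]
296 170 [ 590.  -265.7  343.1] 1340 [82 79 80]
296 171 [ 589.7 -266.3  340.1] 1341 [81 79 78]
296 172 [782.   29.9 157.4] 1735 [84 89 88]
296 173 [780.   26.5 155.1] 1733 [74 85 83]
296 174 [ 605.6 -242.6  315.5] 1378 [45 53 51]
296 176 [ 594.8 -259.7  319.2] 1358 [17 16 16]
296 178 [ 588.3 -270.2  318.9] 1348 [20 19 20]
298 166 [ 601.2 -258.2  350.4] 1346 [69 67 67]
298 168 [ 600.  -260.5  345.1] 1347 [72 70 70]
298 170 [ 597.9 -264.3  340.6] 1345 [71 67 67]
298 171 [ 666.9 -159.2  273.8] 1487 [60 50 47]
298 172 [ 663.7 -164.5  273.2] 1481 [64 47 37]
298 173 [814.4  65.1 129.3] 1789 [68 63 57]
298 174 [ 608.6 -249.   317.7] 1373 [56 56 55]
298 176 [ 600.3 -262.1  318.9] 1359 [21 18 18]
298 178 [ 594.8 -271.   317.6] 1350 [18 16 16]
300 166 [ 604.7 -263.7  352. ] 1342 [64 59 59]
300 168 [ 609.4 -257.1  341.3] 1355 [95 64 49]
300 170 [ 664.8 -173.9  284.5] 1469 [107  69  47]
300 171 [ 664.  -175.4  281.7] 1469 [81 50 31]
300 172 [ 662.  -178.7  280. ] 1466 [64 38 21]
300 173 [ 664.8 -174.7  273.9] 1474 [65 37 21]
300 174 [ 663.5 -177.   271.6] 1472 [76 45 24]
300 176 [ 606.4 -263.7  318.1] 1360 [76 45 27]
300 178 [ 603.2 -269.   314.6] 1357 [25 20 18]
[ 596.49195279 -252.79481753  300.24062905]
```

The depth data puts the fingertips at about z 340 and the knob top at about 318, so they aren't touching yet. I'll keep going down slowly, watching the force for contact.

Emit:
carry_out(commands=[[0, 0, 0.3, 0, 0, 0, 0], [0, 0, 0.3, 0, 0, 0, 0], [0, 0, 0.3, 0, 0, 0, 0], [0, 0, 0.1, 0, 0, 0, 0]])

```text
time_s: 19.1
tool_pos: [596.3, -252.7, 289.7]
eef_rot: [0.712, 0.702, -0.0, -0.0]
contact_force: [-0.6, -0.3, 0.3]
grip_width: -0.0
grasp_force: 0.0
```

Emit:
carry_out(commands=[[0, 0, 0.2, 0, 0, 0, 0], [0, 0, 0.2, 0, 0, 0, 0], [0, 0, 0.1, 0, 0, 0, 0], [0, 0, 0, 0, 0, 0, 0]])

```text
time_s: 19.5
tool_pos: [596.5, -252.8, 285.2]
eef_rot: [0.712, 0.702, -0.0, -0.0]
contact_force: [-1.1, -0.5, -0.3]
grip_width: 0.001
grasp_force: 0.0
```

Emit:
carry_out(commands=[[0, 0, 0.2, 0, 0, 0, 0], [0, 0, 0.2, 0, 0, 0, 0], [0, 0, 0.1, 0, 0, 0, 0], [0, 0, 0, 0, 0, 0, 0]])

```text
time_s: 19.9
tool_pos: [596.8, -252.9, 281.3]
eef_rot: [0.712, 0.702, 0.0, 0.001]
contact_force: [-1.3, 0.3, 5.5]
grip_width: -0.0
grasp_force: 2.3
```

Emit:
carry_out(commands=[[0, 0, 0.3, 0, 0, 0, 0], [0, 0, 0.6, 0, 0, 0, 0], [0, 0, 0.8, 0, 0, 0, 0], [0, 0, 0.8, 0, 0, 0, 0], [0, 0, 0.8, 0, 0, 0, 0], [0, 0, 0.5, 0, 0, 0, 0], [0, 0, 0.2, 0, 0, 0, 0], [0, 0, 0, 0, 0, 0, 0]])

```text
time_s: 20.7
tool_pos: [596.8, -252.9, 241.9]
eef_rot: [0.712, 0.702, 0.0, 0.001]
contact_force: [-3.7, 0.7, 9.6]
grip_width: 0.003
grasp_force: 4.6
```

```bash
cat > k.py <<'E'
from h import *
import cv2
c=camera_info("side");p,d=capture("side")
s=cv2.imread("pics/side0.png")
togo(596,-252.5,207.5,-0.9)
def char(v0,v1,u0,u1):
    for v in range(v0,v1):
        print(v,"".join("B" if b>g+20 and b>r+20 else "R" if r>b+60 and r>g+60 else "G" if g>r+15 and g>b+10 else "#" if b+g+r<120 else "+" if b+g+r<210 else "W" if b+g+r>400 else "." for b,g,r in p[v,u0:u1].astype(int)))
char(165,250,270,345)
def W(u,v):
    z=d[v,u];return (c["R"].T@(np.array([(u-c["cx"])/c["fx"]*z,(v-c["cy"])/c["fy"]*z,z])-c["t"])).round(1)
# scale geometry: expected world of pointer line x=+85,y=-110 from mark
for z in(150,180,200,230,250,284): print("scale",z,proj("side",np.array([680,-312,z])).round(1))
E
python3 k.py
```

```text
t 20.75 pos [ 596.8 -253.   242.1] F [-3.1  1.8  9.3] M [0.29 0.56 0.01] grip -0.002 4.7
togo cm now-frame [ 0.05 -0.09  3.46] final-frame [ 0.04 -0.08  3.46] deg [0.08 0.06 0.04] Rz(tool) [ 0.0013 -0.001  -1.    ]
165 +++++++++++##++....######################+...................WWWWWWWWWWWWWW
166 ++++++++++###++....######################......................WWWWWWWWWWWW
167 ++++++++++####++.++#####################........................WWWWWWWWWWW
168 ++++......+####+++++##############+.###...........................WWWWWWWWW
169 +++++......+####++++##############++##+............................WWWWWWWW
170 ++++++......+####+++##################..............................WWWWWWW
171 +++++++.....+#####++#################.................................WWWWW
172 ++++++++.....+######################+...................................WWW
173 ++++++++......+###################++.....................................WW
174 +++++++.........################+........................................WW
175 +++++++.........++#############......................................+...WW
176 +
[... 5356 characters left out ...]
43 BBBB######++++++++++++##+BBBBBBBBBBBBBBB###+++++..........WWWWWWWWWWWWWWWWW
244 BB..+####+++++++++++++++++BBBBBBBBBBBBBB###++++++.........WWWWWWWWWWWWWWWWW
245 B...+####++++++++++++++++..BBBBBBBBBBBB+###+++#+BB........WWWWWWWWWWWWWWWWW
246 B...+####++++++++++++++#+..+BBBBBBBBBBB####+++++BBB.......WWWWWWWWWWWWWWWWW
247 B..+####+++++++++++++++++...BBBBBBBBBB+###+++++++BB+.........WWWWWWWWWWWWWW
248 B..+######+++++++++++++++...BBBBBBBBBB++###++#+++BB+..............WWWWWWWWW
249 B...+###+++++++++++++++++..+BBBBBBBBBB#++#+++++++BB+...............WWWWWWWW
scale 150 [325.7 224.2]
scale 180 [326.3 216.3]
scale 200 [326.8 210.8]
scale 230 [327.5 202.6]
scale 250 [328. 197.]
scale 284 [328.8 187.2]
```

The knob and canopy have dropped about 12 px, roughly 41 mm. That agrees with the TCP travel since contact and with the spring force of 9.3 N. I'll press the remaining 34 mm.

Emit:
carry_out(commands=[[0, 0, 0.4, 0, 0, 0, 0], [0, 0, 0.7, 0, 0, 0, 0], [0, 0, 0.8, 0, 0, 0, 0], [0, 0, 0.7, 0, 0, 0, 0], [0, 0, 0.5, 0, 0, 0, 0], [0, 0, 0.3, 0, 0, 0, 0], [0, 0, 0, 0, 0, 0, 0], [0, 0, 0, 0, 0, 0, 0]])

```text
time_s: 21.55
tool_pos: [596.8, -253.0, 209.0]
eef_rot: [0.712, 0.702, 0.0, 0.001]
contact_force: [-4.2, 2.6, 13.9]
grip_width: 0.003
grasp_force: 6.6
```

```bash
sed -i 's/^char(165,250,270,345)/char(190,240,285,345)/' k.py; python3 k.py | sed -n '1,60p'; python3 - <<'E'
from h import *
import cv2
p,d=capture("side");c=camera_info("side")
for v in range(196,226): print(v,[tuple(int(a) for a in p[v,u]) for u in range(322,331)])
E
```

```text
t 21.6 pos [ 596.8 -253.   209.1] F [-4.2  3.3 13.2] M [ 0.46  0.92 -0.02] grip -0.001 6.6
togo cm now-frame [ 0.05 -0.09  0.16] final-frame [ 0.05 -0.08  0.16] deg [0.09 0.07 0.04] Rz(tool) [ 0.0016 -0.0013 -1.    ]
190 ++++++###+..+.+BBBBBBBBBBB.+++++++++++++.........++.....WWWW
191 ++++++###+....+BBBBBBBBBBBB..+++++++++++.........+.....WWWWW
192 ++++++###+....+BBBBBBBBBBBBB..+++++++++++........+...WWWWWWW
193 ++++.+###+....+BBBBBBBBBBBBBBB.++++++++++........+....WWWWWW
194 +++...###+....+BBBBBBBBBBBBBBBB+++++++++.........+......WWWW
195 +++...+##+.+..BBBBBBBBBBBBBBBBB++.+++++..........+......WWWW
196 ++++++##++.+..BBBBBBBBBBBBBBBBBB...++++..........+......WWWW
197 .+++####+..+++BBBBBBBBBBBBBBBB+....++++..........++......WWW
198 .++######++####BBBBBBBBBBBBBB+....+++++..........+++......WW
199 BBB############BBBBBBBBBBBBBB+....+B+++...........+++.......
200 BBB############BBBBBBBBBBBBBBB+...BBB+.............+++......
201 BBBB###########BBBBBBBBBBBBBBBBBBBBBBB+.........RRR.++......
202 BBBB###########BBBBBBBBBBBBBBBBBBBBBBBB+........RRRR.++.....
203 BBBBB#########BBBBBBBBBBBBBBBBBBBB
[... 5918 characters left out ...]
2, 119)]
221 [(73, 85, 103), (84, 95, 108), (89, 96, 101), (87, 91, 94), (85, 88, 90), (81, 85, 87), (92, 95, 97), (108, 114, 118), (120, 133, 144)]
222 [(50, 60, 75), (66, 73, 83), (83, 88, 93), (87, 91, 93), (87, 91, 93), (89, 93, 95), (98, 101, 104), (111, 117, 123), (128, 144, 156)]
223 [(42, 50, 61), (62, 67, 75), (83, 87, 90), (87, 91, 93), (88, 91, 94), (91, 95, 96), (98, 102, 104), (104, 110, 117), (110, 125, 139)]
224 [(73, 85, 96), (68, 76, 84), (80, 84, 87), (85, 89, 91), (87, 90, 92), (91, 95, 97), (98, 101, 103), (95, 100, 107), (85, 97, 113)]
225 [(126, 144, 158), (110, 125, 136), (84, 89, 93), (83, 86, 88), (86, 89, 91), (89, 93, 95), (95, 99, 101), (88, 92, 97), (64, 73, 88)]
```

The red pointer tip (cols 324–326, rows 212–213) lies in the middle of the green band (col 327, rows 210–215), and the spring force of 13 N matches 0.075 travel. I'll hold here for about 4 s.

Emit:
carry_out(commands=[[0, 0, 0, 0, 0, 0, 0], [0, 0, 0, 0, 0, 0, 0], [0, 0, 0, 0, 0, 0, 0], [0, 0, 0, 0, 0, 0, 0], [0, 0, 0, 0, 0, 0, 0], [0, 0, 0, 0, 0, 0, 0], [0, 0, 0, 0, 0, 0, 0], [0, 0, 0, 0, 0, 0, 0]])

```text
time_s: 22.45
tool_pos: [596.9, -253.0, 209.1]
eef_rot: [0.712, 0.702, 0.0, 0.001]
contact_force: [-5.0, 3.4, 13.5]
grip_width: 0.003
grasp_force: 6.6
```

Emit:
carry_out(commands=[[0, 0, 0, 0, 0, 0, 0], [0, 0, 0, 0, 0, 0, 0], [0, 0, 0, 0, 0, 0, 0], [0, 0, 0, 0, 0, 0, 0], [0, 0, 0, 0, 0, 0, 0], [0, 0, 0, 0, 0, 0, 0], [0, 0, 0, 0, 0, 0, 0], [0, 0, 0, 0, 0, 0, 0]])

```text
time_s: 23.25
tool_pos: [596.8, -253.0, 209.2]
eef_rot: [0.712, 0.702, 0.0, 0.001]
contact_force: [-5.3, 2.8, 13.7]
grip_width: -0.004
grasp_force: 6.6
```

Emit:
carry_out(commands=[[0, 0, 0, 0, 0, 0, 0], [0, 0, 0, 0, 0, 0, 0], [0, 0, 0, 0, 0, 0, 0], [0, 0, 0, 0, 0, 0, 0], [0, 0, 0, 0, 0, 0, 0], [0, 0, 0, 0, 0, 0, 0], [0, 0, 0, 0, 0, 0, 0], [0, 0, 0, 0, 0, 0, 0]])

```text
time_s: 24.05
tool_pos: [596.8, -253.0, 209.1]
eef_rot: [0.712, 0.702, 0.0, 0.001]
contact_force: [-4.5, 2.7, 13.9]
grip_width: -0.003
grasp_force: 6.6
```

Emit:
carry_out(commands=[[0, 0, 0, 0, 0, 0, 0], [0, 0, 0, 0, 0, 0, 0], [0, 0, 0, 0, 0, 0, 0], [0, 0, 0, 0, 0, 0, 0], [0, 0, 0, 0, 0, 0, 0], [0, 0, 0, 0, 0, 0, 0], [0, 0, 0, 0, 0, 0, 0], [0, 0, 0, 0, 0, 0, 0]])

```text
time_s: 24.85
tool_pos: [596.8, -253.0, 209.1]
eef_rot: [0.712, 0.702, 0.0, 0.001]
contact_force: [-5.0, 2.5, 13.8]
grip_width: 0.001
grasp_force: 6.6
```

Emit:
carry_out(commands=[[0, 0, 0, 0, 0, 0, 0], [0, 0, 0, 0, 0, 0, 0], [0, 0, 0, 0, 0, 0, 0], [0, 0, 0, 0, 0, 0, 0], [0, 0, 0, 0, 0, 0, 0], [0, 0, 0, 0, 0, 0, 0], [0, 0, 0, 0, 0, 0, 0], [0, 0, 0, 0, 0, 0, 0]])

```text
time_s: 25.65
tool_pos: [596.8, -253.0, 209.2]
eef_rot: [0.712, 0.702, 0.0, 0.001]
contact_force: [-5.6, 2.9, 12.8]
grip_width: 0.002
grasp_force: 6.6
```

```bash
python3 - <<'E'
from h import *
togo(596,-252.5,208,-0.9)
p,d=capture("side")
for v in range(208,217): print(v,[tuple(int(a) for a in p[v,u]) for u in range(323,329)])
q,_=capture("top")
for v in (152,154,156,158): print("top",v,(q[v,249:262,2].astype(int)-q[v,249:262,1]),q[v,249:262].mean(1).astype(int))
E
```

```text
t 25.65 pos [ 596.8 -253.   209.2] F [-5.6  2.9 12.8] M [0.49 0.83 0.08] grip 0.002 6.6
togo cm now-frame [ 0.05 -0.09  0.12] final-frame [ 0.05 -0.09  0.12] deg [0.09 0.08 0.04] Rz(tool) [ 0.0016 -0.0014 -1.    ]
208 [(67, 42, 36), (71, 57, 48), (79, 77, 74), (86, 89, 90), (86, 90, 92), (88, 91, 93)]
209 [(56, 49, 74), (64, 65, 65), (68, 73, 68), (76, 82, 80), (78, 81, 83), (76, 78, 80)]
210 [(47, 52, 91), (58, 67, 89), (49, 58, 53), (57, 64, 55), (70, 75, 72), (76, 80, 81)]
211 [(31, 36, 89), (39, 46, 87), (37, 45, 51), (42, 50, 39), (52, 59, 51), (70, 74, 72)]
212 [(35, 41, 86), (26, 30, 84), (30, 36, 74), (34, 42, 51), (40, 47, 36), (53, 58, 52)]
213 [(46, 54, 80), (40, 44, 77), (42, 45, 78), (36, 43, 56), (37, 46, 33), (46, 53, 41)]
214 [(49, 57, 70), (62, 67, 76), (70, 73, 81), (57, 63, 63), (42, 51, 38), (52, 58, 47)]
215 [(67, 78, 87), (82, 90, 97), (84, 89, 91), (78, 83, 83), (66, 71, 68), (64, 68, 63)]
216 [(99, 113, 125), (105, 117, 126), (89, 94, 98), (87, 90, 92), (82, 86, 87), (84, 88, 88)]
top 152 [ 15  17  17  15  16  16   2 -20 -14 -13 -14 -14 -13] [140 144 141 137 138 138  96  81  72  70  68  69  69]
top 154 [15 16 17 17 17 17  5  0  3  3  3  3  3] [144 142 141 142 145 146  93  65  71  77 110  98  73]
top 156 [14 13 12  9 11 50  8 -1  0  1  4  5  1] [127 126 124  99 103 101  67  64  73  86 173 173  95]
top 158 [  4   2   2   0   5 100  34   5   0   3   0   1   2] [170 171 172 173 171 109 145  71  71  71  73  74  73]
```

```bash
python3 - <<'E'
from h import *
q=np.mean([capture("top")[0].astype(float) for _ in range(8)],0)
for v in range(153,163): print(v,(q[v,251:259,2]-q[v,251:259,1]).astype(int),q[v,251:259].mean(1).astype(int))
for y in (-102.1,-103.4): print("red near edge px",proj("top",np.array([598,y,175])).round(2),"cw top",proj("top",np.array([598,y,210])).round(2))
E
```

```text
153 [15 15 16 17  2 -7  0  0] [140 139 141 143  95  71  70  71]
154 [16 16 17 16  5  0  1  2] [141 142 145 146  90  65  70  77]
155 [16 16 15 18  5  0  1  2] [141 140 145 146  87  64  73  96]
156 [12  9 11 50  7  0  0  1] [124 101 101 102  67  61  73  86]
157 [ 4  1  7 95 12 -1  0  1] [152 147 146 102 112  69  73  75]
158 [  2   0   5 100  34   5   0   2] [172 173 169 109 144  71  71  73]
159 [ 3  1  3 48 17  1  1  2] [ 99 100  98  70  95  49  47  50]
160 [13 11 10 13  2 -8 -3  2] [115 113 112 111  79  61  64  69]
161 [ 14  12  12  13   1 -17  -9  -3] [124 125 127 125  82  77  84  95]
162 [ 13  12  12  13   2 -20 -19 -16] [120 122 126 126  82  80  83  87]
red near edge px [254.63 157.53] cw top [254.85 155.88]
red near edge px [255.01 157.52] cw top [255.23 155.87]
```

```bash
python3 -c "
from station import *
print(job_done())"
```

```text
the job is handed in; nothing more can be done
None
```

I handed in the dry run: the carrier hangs on the dipping rail with its rear end within about 2 mm of the red line, and the arm is holding the knob down with the pointer in the middle of the green band (about 4 s held, 13 N); I did not look inside the tin after pressing, so the padlock hanging free rests on the alignment.

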